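Index the decorating wheel to its first hole

ROBOT

A 6-joint arm with a two-finger parallel gripper is mounted at the origin on the work surface. World frame = base frame: x ahead of the robot, y to its left, z up, the work surface at z = 0. Lengths are in m, angles in rad, forces in N, time in s.
With the tool pointing down it reaches from about 0.375 to 0.9 m from the base axis. Payload 3.1 kg.
Tool frame: the origin (TCP) lies midway between the tips of the shut fingers; the grasp point (between the pads) lies 19 mm behind it; x points along the fingers, z is the direction in which the jaws open and shut, and the axes are right-handed (so a half turn about x gives the same grasp; the last joint's range is limited). The gripper opens to 85 mm and grips with 20 to 120 N. Pads are 22 mm wide; open, the fingers measure 114 mm over their backs; the gripper's body (76 mm by 85 mm) begins 54 mm behind the grasp point. The pads swing forward as they close: fully open they stand 13 mm farther back than shut.
Start: joints at [1.069, 0.527, 1.433, -0, 1.181, -0.178], TCP at [0.198, 0.593, 0.231] pointing down, gripper open.
Joint ranges: [-3.08, 3.08], [-0.75, 2.2], [0.22, 2.44], [-1.43, 4.57], [0, 2.65], [-2.85, 2.85]. Speed limits (rad/s): [2.79, 2.79, 3.14, 3.14, 3.14, 3.14].

INTERFACE

Orientations are given as a unit quaternion [x, y, z, w].
In Python, from station import status, snapshot, camera_params, ticket gives the robot as it stands.
- The arm moves only by the tool arm_command, never from a script. Its argument "series" is a list that holds one entry, the list of rows, each a list of 4 numbers: the shift along the tool's x, y, z in mm, then the turn about the tool's x in rad. A call has 1 to 10 rows; each row shifts and turns the commanded pose from where the row before left it, along the tool's axes as they then stand; what a row does not reach is not made up. A row lasts 1/10 s, in which the tool goes at most 50 mm and 8.59 degrees, less where a joint would pass 70% of its speed; a pose out of reach is approached as far as the arm can. A call is refused whole if a number of a shift passes 50 or a number of a turn 0.15, either way. A call with a gripper value outside its range is refused whole. "jaw" is the opening in per cent of the stroke, from 0 (shut) to 100 (fully open), set as the call begins (left out, the last holds). The fingers move at their own pace and stop on an object; "force" is the grip in N (left out, the last holds). Time passes only in rows, so rows that do not move let the fingers close. It gives the time, the measured TCP pose, the force and the opening at its end, in the units of the state.
- status.sense(): the state, without advancing time (a new reading comes with each control period).
- snapshot(name): name is "side" or "top"; returns the picture (400x640x3 uint8, red, green, blue); there is no depth.
- camera_params(name): a dict with "fovy" (degrees; the focal length in pixels is half the picture's height over the tangent of half this angle, whatever the lens; pixels are square), "cx", "cy" (the principal point, pixels), "k1" (the pictures are not rectified: a ray, as slopes to the right and down, at radius r is drawn at 1 + k1 r^2 times it, then the intrinsics apply), "extrinsics" (4x4, takes a point from camera to world coordinates). Camera axes: x right, y down, z forward; pixel columns grow to the right and rows downward; lengths in m; the calibration is good to about 2 mm. A picture is of the moment at which its call begins. camera_params takes no time and is no camera call.
- ticket.sign_off(): hands the job in, once; it reports no verdict.
The state is a dict: "t": time; "q": joint angles; "qd": joint speeds; "tau": joint torques, N m; "tcp_pos": TCP position; "tool_rot": TCP orientation; "force": force on the tool from outside, world axes, zero at the start; "ft_torque": the same for the moment, N m; "finger_gap": opening from 0.0 (shut) to 1.0 (fully open).
Only numpy, scipy, OpenCV 4.12 (cv2) and the standard library are available. Lean on these libraries where they do the work, as an engineer would, in place of code of your own. Each camera call takes 0.05 s, during which the arm holds its last target. There are 200 camera calls.

TASK

Draw the black spring knob of the decorating wheel up so that its pin leaves the raised parking block, turn the wheel counter-clockwise (seen from above), and let the pin drop fully home into the first hole of the steel ring that it comes to, not a later one. Be gentle: do not wrench the pin sideways in the block or the hole, nor press it down hard, and leave the things around alone. Finish with the wheel still and the hand off it.

Things in the scene. Friction and masses are not known exactly. Their poses are not given: they have to be found in the camera images.
- base: Round dark steel base of the decorating wheel, 300 mm across and 20 mm thick, bolted down. Origin: centre of its underside, on the wheel's vertical axis. Its x axis points from the axis to the parking block. On it lies the steel index ring.
- ring_centre (a point): On the axis, level with the index ring's face, 30 mm above the table. Ring: radii 103 to 137 mm, 10 mm thick, clamped by hand; its angle is not reported. Two 14.5 mm through holes on the 120 mm pin circle show from above as dark discs: the first lies 0.40 to 1.02 rad counter-clockwise of the parking block, the second 0.75 rad beyond it. Nothing else interrupts its face there.
- spindle: Steel column carrying the wheel, fixed. Origin on the wheel's axis at table height, axes as the base. The aluminium wheel is 184 mm across, top 51 mm above the table, with a round white ceramic tile fixed on it, 170 mm across, top at 59 mm. An aluminium lug, 36 mm wide, top at 51 mm, reaches out over the ring to radius 140 mm.
- axis_top (a point): Point on the wheel's axis, 51 mm above the table.
- parking_block (a point): Centre of the top of the parking block, 38 mm above the table, 120 mm from the axis: a steel block 34 mm (radial) by 30 mm (along the circle) and 8 mm thick that straddles the ring, with a 14.5 mm hole in which the pin starts, with its tip on the ring's face.
- wheel (a joint): Angle of the wheel, rad: 0 with the pin over the parking block, growing counter-clockwise seen from above; stops at -0.25 and 2.1. Turning it takes about 2 N at the pin circle with the pin drawn, 4 to 7 N with the pin dragging on the ring; it stays where it is left.
- pin (a joint): Height of the spring pin, m: 0 fully down in a ring hole (tip 8 mm below the ring's face), 0.008 tip on the ring's face (also at the start, in the parking block), above 0.016 clear of the block, 0.024 upper stop. A spring pushes it down, 6 N at 0, 11 N at 0.024: let go, it drops by itself. Pin 12 mm thick, small chamfer, 120 mm from the axis.
- knob (a point): Centre of the black round knob on top of the pin, 24 mm in diameter and 18 mm high, axis vertical; 94 mm above the table plus the value of joint pin. Gripped from above.
- housing (a point): Point on the axis of the steel housing in which the pin slides, 70 mm above the table: an upright cylinder 30 mm in diameter, from the lug's top at 51 mm to 83 mm above the table, fixed to the wheel 120 mm from its axis, right below the knob. Can be straddled from above past the narrower knob, to push the wheel round without holding the pin.
- glue: White glue bottle, 44 mm in diameter, 120 mm high, standing on the table. Origin at its foot. Leave alone.
- tray: Black open plastic tray 110 x 140 x 50 mm. Origin at its underside. Leave alone.
- brushes: Glass jar, 72 mm wide and 90 mm high, with brushes that reach 205 mm high. Origin at its foot. Leave alone.
- palette: White paint plate 150 mm across, 18 mm high. Origin at its underside. Leave alone.
There are look-alikes about, which are no part of the job. What is shaped like the spindle but turquoise is not meant.

How it is judged:
By the outcome, as a careful person would: the job done as asked, in the order asked, and still so for the second after the job is handed in, with the robot touching nothing.
It also fails if it takes over 67 s, if anything falls off the work surface, if the arm or the gripper's body presses on something with over 40 N, if the wrist force passes 120 N, or if a joint passes its speed limit or range.

## Working session

There is one attempt and no reset: what is moved stays moved. The work goes in short steps, Python scripts to look and compute and a tool call to move; the robot and the scene stay as the last step left them, time stands still between calls to the robot, and variables do not carry over. Pictures are saved under pics/ and viewed, about 8 in all and at most 12, crops included, and the job is handed in when it is done.

Besides the shell and the picture viewer there is one more tool, called after "Emit:" in YAML: its name, and indented under it one key for each argument. arm_command: Moves the arm, as the interface text tells. Its arguments: {"type":"object","properties":{"series":{"type":"array"},"jaw":{"type":"number"},"force":{"type":"number"}},"required":["series"]}

```bash
mkdir -p pics; ls
cat > h.py <<'E'
import numpy as np, cv2
from station import status, snapshot, camera_params, ticket
def shot(n,f):
    im=snapshot(n); cv2.imwrite('pics/'+f,im[:,:,::-1]); return im
def K(p):
    f=200/np.tan(np.radians(p['fovy'])/2); return f
def ray(n,uv):
    p=camera_params(n); f=K(p); d=np.array([(uv[0]-p['cx'])/f,(uv[1]-p['cy'])/f]); s=d.copy()
    for _ in range(30): s=d/(1+p['k1']*(s@s))
    E=np.array(p['extrinsics']); return E[:3,3],E[:3,:3]@np.array([s[0],s[1],1])
def plane(n,uv,z):
    o,d=ray(n,uv); return o+d*(z-o[2])/d[2]
def proj(n,P):
    p=camera_params(n); E=np.array(p['extrinsics']); c=E[:3,:3].T@(np.array(P)-E[:3,3]); s=c[:2]/c[2]
    s=s*(1+p['k1']*(s@s)); return s*K(p)+[p['cx'],p['cy']]
E
python3 - <<'E'
from h import *
a=shot('top','top0.png');b=shot('side','side0.png')
print(status.sense())
for n in('top','side'):print(camera_params(n))
E
```

```text
pics
{'t': 0.1, 'q': array([ 1.06953982e+00,  5.28396335e-01,  1.43379712e+00, -8.45049423e-06,
        1.18141640e+00, -1.78467992e-01]), 'qd': array([-5.43383526e-04, -1.85365618e-03, -2.68647530e-03,  4.20584999e-05,
        1.44420133e-03,  2.76846155e-04]), 'tau': array([-1.25468490e-03, -4.43305278e+01, -1.78584981e+01, -2.76324581e-04,
        3.89687513e-03,  7.24202522e-06]), 'tcp_pos': array([0.19789011, 0.59214726, 0.23040997]), 'tool_rot': array([-0.4134654 ,  0.57449077,  0.41284572,  0.57320601]), 'force': array([0.51708193, 0.18461458, 0.20944974]), 'ft_torque': array([0.00618944, 0.02477652, 0.00386504]), 'finger_gap': 1.0017356207187331}
{'fovy': 45.85214627090616, 'cx': 317.82321827540983, 'cy': 197.5654940650292, 'k1': -0.08223212496791987, 'extrinsics': array([[-0.02066536, -0.98034731,  0.19619402,  0.19055641],
       [-0.9995273 ,  0.02472602,  0.01827016, -0.01793238],
       [-0.0227622 , -0.19572372, -0.98039487,  1.47424643],
       [ 0.        ,  0.        ,  0.        ,  1.        ]])}
{'fovy': 54.14167375552293, 'cx': 322.07650474907723, 'cy': 199.91373751570194, 'k1': -0.02067122811138028, 'extrinsics': array([[ 0.98695994, -0.1058249 ,  0.12128961,  0.31930896],
       [-0.16080987, -0.61504484,  0.7719197 , -0.82482975],
       [-0.00708977, -0.78135839, -0.62404231,  0.75437036],
       [ 0.        ,  0.        ,  0.        ,  1.        ]])}
```

View pics/top0.png

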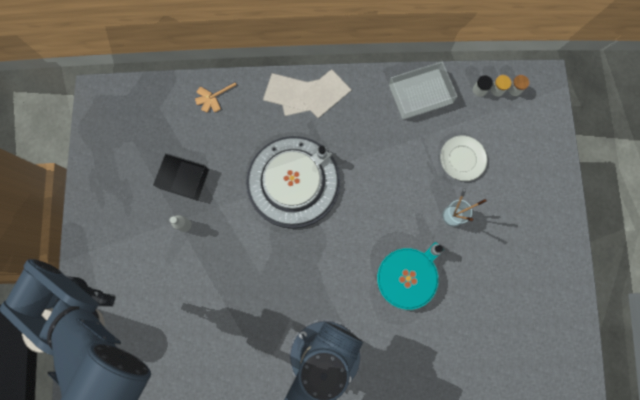

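View pics/side0.png

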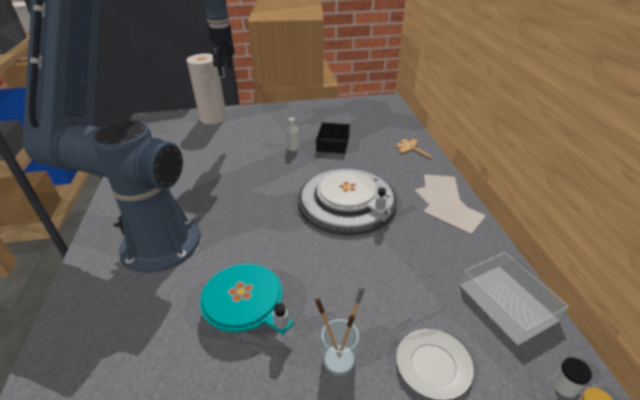

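The spindle candidates are the steel wheel with a white tile at top (293,180) with its knob at (322,150), and the turquoise one at (408,278). The steel one fits, since turquoise is excluded and only the steel one has a ring. I'll confirm in an enlarged crop.

Run:
```python
from h import *
im=cv2.imread('pics/top0.png'); c=cv2.resize(im[125:235,238:348],None,fx=5,fy=5,interpolation=cv2.INTER_CUBIC)
s=cv2.imread('pics/side0.png'); 
cv2.imwrite('pics/crop0.png',c)
# base outer ellipse points via dark/bright masks: tile by brightness
g=im.astype(int); 
def blob(mask,near):
    n,l,st,ce=cv2.connectedComponentsWithStats(mask.astype(np.uint8))
    i=min((i for i in range(1,n) if st[i,4]>4),key=lambda i:np.hypot(*(ce[i]-near))); return ce[i],st[i],l==i
hsv=cv2.cvtColor(im,cv2.COLOR_BGR2HSV)
for name,f,near,m in(('top','top0.png',(293,180),None),('side','side0.png',(347,189),None)):
    I=cv2.imread('pics/'+f); v=I.max(2)
    for th in(190,205,215):
        try:
            ce,st,l=blob((I.min(2)>th),near)
            cn=max(cv2.findContours(l.astype(np.uint8),0,1)[0],key=len)
            e=cv2.fitEllipse(cv2.convexHull(cn)); print(name,th,st,e,plane(name,e[0],.059))
        except Exception as ex: print(ex)
    near=(322,150) if name=='top' else (381,192)
    for th in(45,60,75):
        ce,st,l=blob(v<th,near);print(' knob',th,ce,st,plane(name,ce,.103))
```

```text
top 190 [ 265  157   54   47 1656] ((292.095703125, 179.33396911621094), (46.219966888427734, 56.7491569519043), 68.97713470458984) [0.53304807 0.08653279 0.059     ]
top 205 [467 142  19  23 172] ((476.1125793457031, 152.58177185058594), (13.21470832824707, 26.10995864868164), 140.58383178710938) [ 0.60438221 -0.48827118  0.059     ]
OpenCV(4.12.0) /io/opencv/modules/imgproc/src/shapedescr.cpp:361: error: (-201:Incorrect size of input array) There should be at least 5 points to fit the ellipse in function 'fitEllipseNoDirect'

 knob 45 [321.56521739 149.39130435] [320 147   4   6  23] [ 0.61307277 -0.00675183  0.103     ]
 knob 60 [321.58333333 149.16666667] [319 146   6   8  36] [ 0.61377885 -0.00682238  0.103     ]
 knob 75 [321.59183673 148.93877551] [319 145   7   9  49] [ 0.61449613 -0.00686412  0.103     ]
side 190 [321 173  52  31 961] ((346.0448303222656, 188.38636779785156), (30.179241180419922, 50.551109313964844), 96.5641098022461) [0.53303727 0.07717881 0.059     ]
min() iterable argument is empty
min() iterable argument is empty
 knob 45 [381.21052632 192.63157895] [379 191   5   5  19] [ 0.6099911  -0.01504424  0.103     ]
 knob 60 [381.45714286 191.8       ] [379 189   6   7  35] [ 0.61168932 -0.01155058  0.103     ]
 knob 75 [381.48780488 191.95121951] [379 189   6   8  41] [ 0.61158308 -0.01222231  0.103     ]
```

View pics/crop0.png

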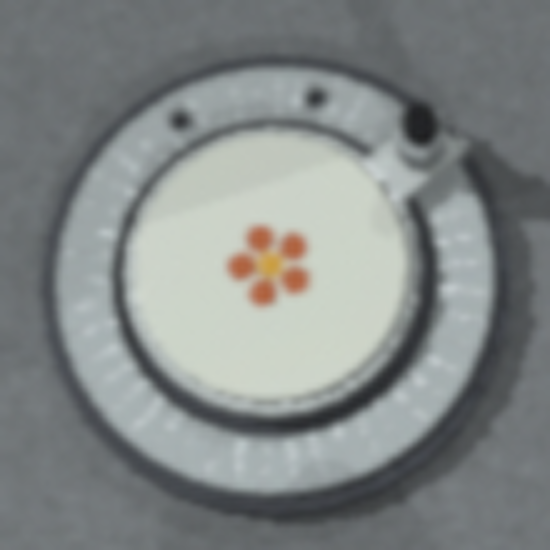

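The crop confirms it: steel ring with two dark holes at full-image pixels of about (301,144) and (274,149), and the knob at (321.5,149.5). CCW in the picture is also CCW in the world, so the first hole is the one at (301,144). Next I'll fit the centre.

Run:
```python
from h import *
from scipy.optimize import least_squares
from scipy.ndimage import map_coordinates
G={n:cv2.cvtColor(cv2.imread(f'pics/{n}0.png'),cv2.COLOR_BGR2GRAY).astype(float) for n in('top','side')}
def edge(n,c0,R,z,a0=0,a1=2*np.pi,w=.012):
    P=[]
    for a in np.linspace(a0,a1,120):
        rs=np.arange(R-w,R+w,.0005); u=np.array([proj(n,[c0[0]+r*np.cos(a),c0[1]+r*np.sin(a),z]) for r in rs])
        v=np.convolve(map_coordinates(G[n],[u[:,1],u[:,0]],order=1),np.ones(5)/5,'valid'); d=v[4:]-v[:-4]
        i=np.argmin(d)
        if d[i]<-8: P.append(plane(n,u[i+4],z)[:2])
    return np.array(P)
for n in('top','side'):
    for R,z in((.137,.03),(.085,.059)):
        c=np.array([.533,.081])
        for _ in range(3):
            P=edge(n,c,R,z); s=least_squares(lambda x:np.hypot(*(P-x[:2]).T)-x[2],[*c,R],loss='soft_l1',f_scale=.001); c=s.x[:2]
        print(n,R,s.x,len(P),np.median(abs(s.fun)))
# dark hole centroids, weighted darkness
for n,c in(('top',(301,144)),('top',(274,149))):
    x,y=c; p=G[n][y-4:y+5,x-4:x+5]; w=np.clip(130-p,0,None); yy,xx=np.mgrid[y-4:y+5,x-4:x+5]
    uv=np.array([(w*xx).sum(),(w*yy).sum()])/w.sum(); print('hole',uv,plane(n,uv,.03)); print(p.astype(int)) if x==301 else 0
# knob triangulated
A=[];b=[]
for n,uv in(('top',(321.6,149.2)),('side',(381.4,192.0))):
    o,d=ray(n,uv);d/=np.linalg.norm(d);M=np.eye(3)-np.outer(d,d);A.append(M);b.append(M@o);print(n,plane(n,uv,.102))
print(np.linalg.solve(sum(A),sum(b)))
from scipy.spatial.transform import Rotation as Rr
print(Rr.from_quat(status.sense()['tool_rot']).as_matrix().round(3))
```

```text
Traceback (most recent call last):
  File "h.py", line 14, in proj
    p=camera_params(n); E=np.array(p['extrinsics']); c=E[:3,:3].T@(np.array(P)-E[:3,3]); s=c[:2]/c[2]
ValueError: time passes only in moves, steps and waits
```

```bash
sed -i 's/^def shot/_P={n:camera_params(n) for n in("top","side")}\ncamp=lambda n:_P[n]\ndef shot/; s/p=camera_params(n)/p=camp(n)/' h.py
cat > m.py <<'E'
from h import *
from scipy.optimize import least_squares
from scipy.ndimage import map_coordinates
G={n:cv2.cvtColor(cv2.imread(f'pics/{n}0.png'),cv2.COLOR_BGR2GRAY).astype(float) for n in('top','side')}
def edge(n,c0,R,z,w=.012):
    P=[]
    for a in np.linspace(0,2*np.pi,120):
        rs=np.arange(R-w,R+w,.0005); u=np.array([proj(n,[c0[0]+r*np.cos(a),c0[1]+r*np.sin(a),z]) for r in rs])
        v=np.convolve(map_coordinates(G[n],[u[:,1],u[:,0]],order=1),np.ones(5)/5,'valid'); d=v[4:]-v[:-4]
        i=np.argmin(d)
        if d[i]<-8: P.append(plane(n,u[i+4],z)[:2])
    return np.array(P)
for n in('top','side'):
    for R,z in((.137,.03),(.085,.059)):
        c=np.array([.533,.081])
        for _ in range(3):
            P=edge(n,c,R,z); s=least_squares(lambda x:np.hypot(*(P-x[:2]).T)-x[2],[*c,R],loss='soft_l1',f_scale=.001); c=s.x[:2]
        print(n,R,s.x,len(P),np.median(abs(s.fun)))
for n,c in(('top',(301,144)),('top',(274,149))):
    x,y=c; p=G[n][y-4:y+5,x-4:x+5]; w=np.clip(130-p,0,None)*(np.hypot(*np.mgrid[-4:5,-4:5])<4.1); yy,xx=np.mgrid[y-4:y+5,x-4:x+5]
    uv=np.array([(w*xx).sum(),(w*yy).sum()])/w.sum(); print('hole',uv,plane(n,uv,.03))
A=[];b=[]
for n,uv in(('top',(321.6,149.2)),('side',(381.4,192.0))):
    o,d=ray(n,uv);d/=np.linalg.norm(d);M=np.eye(3)-np.outer(d,d);A.append(M);b.append(M@o);print(n,plane(n,uv,.102))
print(np.linalg.solve(sum(A),sum(b)))
from scipy.spatial.transform import Rotation as Rr
print(Rr.from_quat(status.sense()['tool_rot']).as_matrix().round(3))
E
python3 m.py
```

```text
top 0.137 [0.53835206 0.08789464 0.13785349] 118 0.00037998141781277195
top 0.085 [0.53533288 0.08679125 0.0914366 ] 118 0.00048391035860909787
side 0.137 [0.53859686 0.08469322 0.13853244] 98 0.000552819216468034
side 0.085 [0.53762706 0.09195726 0.09061162] 76 0.0017296829462336294
hole [300.67702936 144.1433506 ] [0.6549025  0.06014341 0.03      ]
hole [273.67001675 148.65661642] [0.64235931 0.14667706 0.03      ]
top [ 0.61398102 -0.00686231  0.102     ]
side [ 0.61173413 -0.0111463   0.102     ]
[ 0.61414376 -0.00674745  0.09864628]
[[-0.001 -0.948  0.317]
 [-0.002  0.317  0.948]
 [-1.     0.    -0.002]]
```

Emit:
arm_command:
  series:
    - [[0,-36,-27,0],[0,-36,-27,0],[0,-36,-27,0],[0,-36,-27,0],[0,-36,-27,0],[0,-36,-27,0],[0,-36,-27,0],[0,-36,-27,0],[0,-36,-27,0],[0,-36,-27,0]]
  jaw: 55
  force: 30

```text
t: 1.1
tcp_pos: [0.4545, 0.2208, 0.2311]
tool_rot: [-0.413, 0.574, 0.413, 0.574]
force: [0.4, 0.2, 0.5]
finger_gap: 0.55
```

Emit:
arm_command:
  series:
    - [[0,-36,-27,0],[0,-36,-27,0],[0,-36,-27,0],[0,-36,-27,0],[0,-36,-27,0],[0,0,0,0.145],[0,0,0,0.145],[0,0,0,0.145],[0,0,0,0.145],[0,0,0,0]]

```text
t: 2.1
tcp_pos: [0.5815, 0.0373, 0.2308]
tool_rot: [-0.232, 0.668, 0.232, 0.668]
force: [0.9, 0.1, 1.2]
finger_gap: 0.552
```

```bash
cat >> h.py <<'E'
from scipy.spatial.transform import Rotation as Rr
def to(x,y,z):
    s=status.sense(); R=Rr.from_quat(s['tool_rot']).as_matrix()
    print('t',round(s['t'],2),'tcp',s['tcp_pos'].round(4),'zang',round(np.arctan2(R[1,2],R[0,2]),3),'F',s['force'].round(1),'T',s['ft_torque'].round(2),'gap',round(s['finger_gap'],3))
    print('delta tool mm',((R.T@(np.array([x,y,z])-s['tcp_pos']))*1000).round(1))
E
python3 -c "
from h import *
to(.613,-.009,.15)"
```

```text
t 2.1 tcp [0.5815 0.0373 0.2308] zang 0.668 F [0.9 0.1 1.2] T [-0.01  0.02 -0.  ] gap 0.552
delta tool mm [ 80.8 -55.9  -3.9]
```

Emit:
arm_command:
  series:
    - [[0,-28,-2,0],[0,-28,-2,0],[20,0,0,0],[20,0,0,0],[20,0,0,0],[20,0,0,0],[0,0,0,0],[0,0,0,0]]

```text
t: 2.9
tcp_pos: [0.6133, -0.009, 0.1512]
tool_rot: [-0.232, 0.668, 0.233, 0.668]
force: [0.2, -0.1, 1.0]
finger_gap: 0.551
```

Run:
```python
from h import *
b=shot('side','s1.png');a=shot('top','t1.png')
to(.613,-.009,.085)
f=lambda i,x,y:cv2.resize(i[y-60:y+60,x-60:x+60,::-1],None,fx=3,fy=3,interpolation=cv2.INTER_CUBIC)
cv2.imwrite('pics/c1.png',np.hstack([f(b,381,180),f(a,322,150)]))
```

```text
t 3.0 tcp [ 0.6143 -0.0092  0.1524] zang 0.669 F [ 0.1 -0.6  0.3] T [ 0.03 -0.03 -0.03] gap 0.553
delta tool mm [67.4  1.  -1. ]
```

View pics/c1.png

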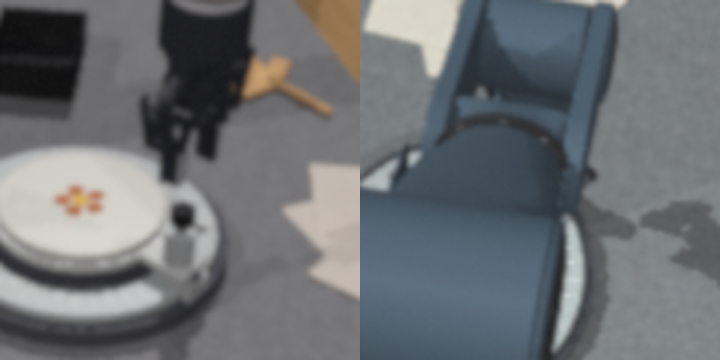

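Emit:
arm_command:
  series:
    - [[15,0,0,0],[15,0,0,0],[15,0,0,0],[10,0,0,0],[5,0,0,0],[4,0,0,0],[0,0,0,0],[0,0,0,0]]

```text
t: 3.8
tcp_pos: [0.6138, -0.0092, 0.0878]
tool_rot: [-0.232, 0.668, 0.232, 0.668]
force: [0.3, -0.0, -0.5]
finger_gap: 0.553
```

Emit:
arm_command:
  series:
    - [[0,0,0,0],[0,0,0,0],[0,0,0,0],[0,0,0,0]]
  jaw: 34
  force: 25

```text
t: 4.2
tcp_pos: [0.6135, -0.0091, 0.0875]
tool_rot: [-0.232, 0.668, 0.232, 0.668]
force: [0.2, 0.3, 0.3]
finger_gap: 0.341
```

Run:
```python
from h import *
to(.613,-.009,.085)
b=shot('side','s2.png')
cv2.imwrite('pics/c2.png',cv2.resize(b[140:240,331:431,::-1],None,fx=5,fy=5,interpolation=cv2.INTER_CUBIC))
```

```text
t 4.2 tcp [ 0.6135 -0.0091  0.0875] zang 0.668 F [0.2 0.3 0.3] T [0.02 0.02 0.02] gap 0.341
delta tool mm [ 2.5  0.4 -0.3]
```

View pics/c2.png

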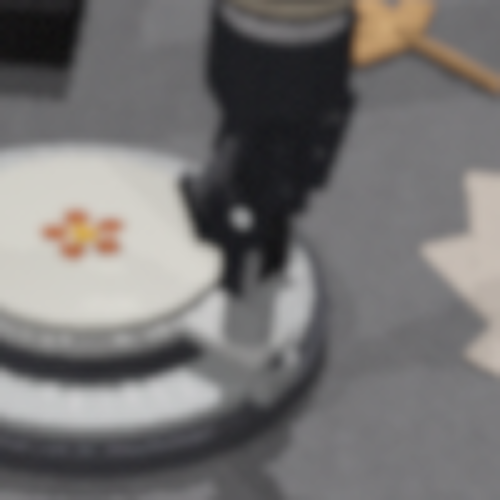

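The fingers straddle the knob with no contact. I'll close in small steps and watch the side force.

Emit:
arm_command:
  series:
    - [[0,0,0,0],[0,0,0,0]]
  jaw: 31

```text
t: 4.45
tcp_pos: [0.6134, -0.0091, 0.0873]
tool_rot: [-0.232, 0.668, 0.232, 0.668]
force: [0.5, 0.3, 0.2]
finger_gap: 0.308
```

Emit:
arm_command:
  series:
    - [[0,0,0,0],[0,0,0,0]]
  jaw: 29.5

```text
t: 4.65
tcp_pos: [0.6138, -0.0088, 0.0874]
tool_rot: [-0.232, 0.668, 0.232, 0.668]
force: [1.4, 1.8, -0.0]
finger_gap: 0.294
```

```bash
python3 -c "
from h import *
to(.613,-.009,.085)"
```

```text
t 4.65 tcp [ 0.6138 -0.0088  0.0874] zang 0.668 F [ 1.4  1.8 -0. ] T [ 0.22 -0.16 -0.  ] gap 0.294
delta tool mm [ 2.4  0.4 -0.7]
```

Emit:
arm_command:
  series:
    - [[0,0,0.6,0],[0,0,0,0]]

```text
t: 4.85
tcp_pos: [0.6138, -0.0088, 0.0873]
tool_rot: [-0.232, 0.668, 0.232, 0.668]
force: [-0.6, 0.1, 0.8]
finger_gap: 0.3
```

Emit:
arm_command:
  series:
    - [[0,0,0,0],[0,0,0,0],[0,0,0,0]]
  jaw: 25
  force: 30

```text
t: 5.15
tcp_pos: [0.6142, -0.0086, 0.0875]
tool_rot: [-0.232, 0.668, 0.232, 0.668]
force: [0.7, 1.7, 0.9]
finger_gap: 0.268
```

```bash
python3 -c "
from h import *
to(.613,-.009,.085)"
```

```text
t 5.15 tcp [ 0.6142 -0.0086  0.0875] zang 0.668 F [0.7 1.7 0.9] T [ 0.33 -0.18 -0.01] gap 0.268
delta tool mm [ 2.5  0.4 -1.2]
```

Emit:
arm_command:
  series:
    - [[-2,0,0.3,0],[-2,0,0,0],[0,0,0,0]]

```text
t: 5.45
tcp_pos: [0.6138, -0.0087, 0.0904]
tool_rot: [-0.232, 0.668, 0.232, 0.668]
force: [2.6, -0.4, -9.2]
finger_gap: 0.269
```

```bash
python3 -c "
from h import *
to(.613,-.009,.085)"
```

```text
t 5.45 tcp [ 0.6138 -0.0087  0.0904] zang 0.668 F [ 2.6 -0.4 -9.2] T [ 0.08 -0.5  -0.09] gap 0.269
delta tool mm [ 5.4  0.3 -0.8]
```

Emit:
arm_command:
  series:
    - [[-2,-0.4,0,0],[-2,0,0,0],[-2,0,0,0],[-2,0,0,0],[-2,0,0,0],[0,0,0,0],[0,0,0,0]]

```text
t: 6.15
tcp_pos: [0.6138, -0.0088, 0.1012]
tool_rot: [-0.232, 0.668, 0.232, 0.668]
force: [1.7, -0.2, -11.5]
finger_gap: 0.266
```

Run:
```python
from h import *
to(.613,-.009,.085)
b=shot('side','s3.png')
cv2.imwrite('pics/c3.png',cv2.resize(b[140:240,331:431,::-1],None,fx=5,fy=5,interpolation=cv2.INTER_CUBIC))
```

```text
t 6.15 tcp [ 0.6138 -0.0088  0.1012] zang 0.668 F [  1.7  -0.2 -11.5] T [ 0.07 -0.19 -0.1 ] gap 0.266
delta tool mm [16.2  0.3 -0.7]
```

View pics/c3.png

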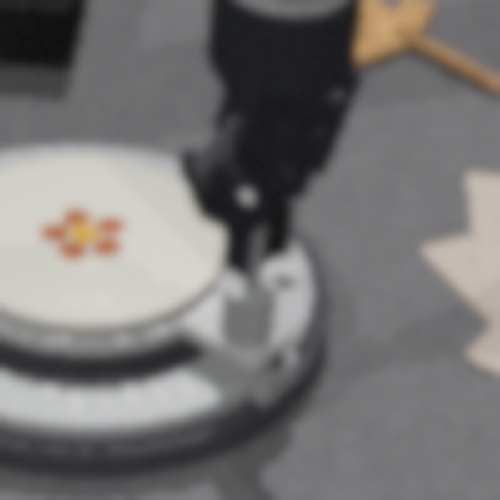

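Emit:
arm_command:
  series:
    - [[0,0,3.6,-0.03],[0,0.15,6,-0.05],[0,0.1,4.8,-0.04],[0,0,0,0]]

```text
t: 6.6
tcp_pos: [0.625, 0.0011, 0.101]
tool_rot: [-0.272, 0.653, 0.272, 0.652]
force: [0.5, 1.4, -11.2]
finger_gap: 0.266
```

```bash
cat > w.py <<'E'
from h import *
c=np.array([.5385,.0863]); s=status.sense(); d=s['tcp_pos'][:2]-c; a=np.arctan2(d[1],d[0])
e=np.array([np.cos(a),np.sin(a)]); F=s['force']
print('theta',round(a+.901,4),'R',round(np.hypot(*d),4),'Fout',round(F[:2]@e,1),'Fccw',round(F[1]*e[0]-F[0]*e[1],1)); to(.6,0,.1)
E
python3 w.py
```

```text
theta 0.1233 R 0.1215 Fout -0.6 Fccw 1.3
t 6.6 tcp [0.625  0.0011 0.101 ] zang 0.789 F [  0.5   1.4 -11.2] T [ 0.14 -0.18 -0.02] gap 0.266
delta tool mm [  1.   17.  -18.4]
```

Emit:
arm_command:
  series:
    - [[0,0.15,6,-0.05],[0,0.15,6,-0.05],[0,0.15,6,-0.05],[0,0.15,6,-0.05],[0,0.15,6,-0.05],[0,0.15,6,-0.05],[0,0.15,6,-0.05],[0,0.1,4.8,-0.04],[0,0.05,2.4,-0.02],[0,0,0,0]]

```text
t: 7.6
tcp_pos: [0.6522, 0.0418, 0.1013]
tool_rot: [-0.399, 0.584, 0.399, 0.584]
force: [1.8, 0.7, -11.1]
finger_gap: 0.266
```

```bash
python3 w.py
python3 - <<'E'
from h import *
a=shot('top','t4.png'); b=shot('side','s4.png')
f=lambda i,x,y:cv2.resize(i[y-60:y+60,x-60:x+60,::-1],None,fx=3,fy=3,interpolation=cv2.INTER_CUBIC)
cv2.imwrite('pics/c4.png',np.hstack([f(b,375,180),f(a,300,150)]))
E
```

```text
theta 0.528 R 0.1221 Fout 1.4 Fccw 1.3
t 7.6 tcp [0.6522 0.0418 0.1013] zang 1.198 F [  1.8   0.7 -11.1] T [-0.01 -0.37 -0.13] gap 0.266
delta tool mm [  1.2  33.4 -58. ]
```

View pics/c4.png

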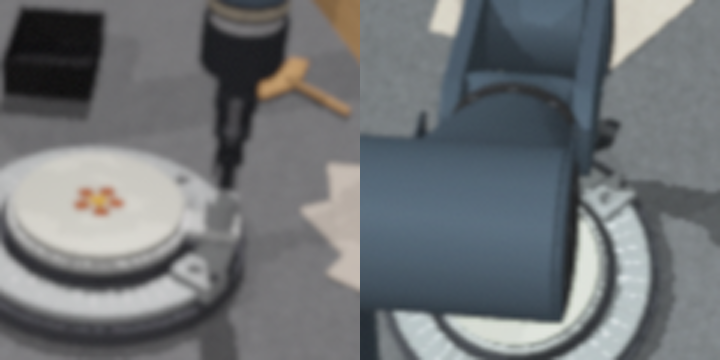

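The side view shows the wheel turned, with the empty parking block at crop (190,270) and the second hole ahead at (180,180). The first hole is under the lug, about 0.13 rad on. I'll lower the pin onto the ring face before the hole.

Emit:
arm_command:
  series:
    - [[2,0,0,0],[2,0,0,0],[2,0,0,0],[2,0,0,0],[2,0,0,0],[2,0,0,0],[1,0,0,0],[0,0,0,0],[0,0,0,0]]

```text
t: 8.6
tcp_pos: [0.6521, 0.0417, 0.0885]
tool_rot: [-0.399, 0.584, 0.399, 0.584]
force: [3.2, 2.5, -9.7]
finger_gap: 0.269
```

```bash
python3 w.py
```

```text
theta 0.5271 R 0.1221 Fout 2.1 Fccw 3.5
t 8.6 tcp [0.6521 0.0417 0.0885] zang 1.198 F [ 3.2  2.5 -9.7] T [ 0.41 -0.53 -0.16] gap 0.269
delta tool mm [-11.6  33.3 -57.8]
```

Emit:
arm_command:
  series:
    - [[1,0,0,0],[0,0,0,0]]

```text
t: 8.8
tcp_pos: [0.6521, 0.0417, 0.0877]
tool_rot: [-0.399, 0.584, 0.399, 0.584]
force: [2.9, 2.9, -5.8]
finger_gap: 0.262
```

Emit:
arm_command:
  series:
    - [[0,0,0,0],[0,0,0,0],[0,0,0,0]]
  jaw: 46

```text
t: 9.1
tcp_pos: [0.6518, 0.0411, 0.0883]
tool_rot: [-0.399, 0.584, 0.398, 0.584]
force: [-0.2, 0.1, 0.3]
finger_gap: 0.462
```

```bash
python3 w.py
```

```text
theta 0.5213 R 0.122 Fout -0.3 Fccw -0.0
t 9.1 tcp [0.6518 0.0411 0.0883] zang 1.198 F [-0.2  0.1  0.3] T [0.01 0.   0.02] gap 0.462
delta tool mm [-11.7  33.3 -57.1]
```

Emit:
arm_command:
  series:
    - [[5,0,0,0],[5,0,0,0],[5,0,0,0],[5,0,0,0],[4,0,0,0],[3,0,0,0],[0,0,0,0]]

```text
t: 9.8
tcp_pos: [0.6514, 0.0417, 0.0596]
tool_rot: [-0.398, 0.584, 0.399, 0.584]
force: [-0.4, -0.0, -0.6]
finger_gap: 0.458
```

```bash
python3 w.py
python3 - <<'E'
from h import *
b=shot('side','s5.png')
cv2.imwrite('pics/c5.png',cv2.resize(b[130:230,331:431,::-1],None,fx=5,fy=5,interpolation=cv2.INTER_CUBIC))
E
```

```text
theta 0.5244 R 0.1214 Fout -0.4 Fccw -0.2
t 9.8 tcp [0.6514 0.0417 0.0596] zang 1.198 F [-0.4 -0.  -0.6] T [0.02 0.01 0.01] gap 0.458
delta tool mm [-40.3  32.7 -57.5]
```

View pics/c5.png

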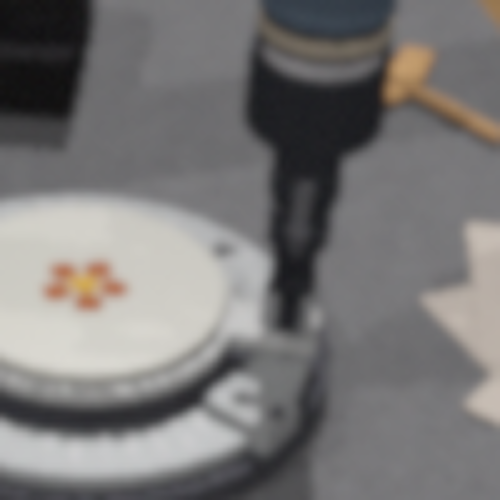

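Emit:
arm_command:
  series:
    - [[0,0,0,0],[0,0,0,0],[0,0.05,2.4,-0.02],[0,0.05,2.4,-0.02],[0,0.05,2.4,-0.02],[0,0,1.2,-0.01],[0,0,1.2,-0.01],[0,0,0,0]]
  jaw: 38

```text
t: 10.65
tcp_pos: [0.6543, 0.0488, 0.0605]
tool_rot: [-0.423, 0.568, 0.422, 0.566]
force: [-1.8, -6.1, 1.6]
finger_gap: 0.38
```

```bash
python3 w.py
```

```text
theta 0.5879 R 0.1217 Fout 0.1 Fccw -6.3
t 10.65 tcp [0.6543 0.0488 0.0605] zang 1.28 F [-1.8 -6.1  1.6] T [-0.98  0.34 -0.02] gap 0.38
delta tool mm [-39.2  38.1 -62.5]
```

Emit:
arm_command:
  series:
    - [[0,0,0.8,-0.007],[0,0,0.8,-0.007],[0,0,0.8,-0.007],[0,0,0.8,-0.007],[0,0,0.8,-0.007],[0,0,0.8,-0.007]]

```text
t: 11.25
tcp_pos: [0.6556, 0.0531, 0.0605]
tool_rot: [-0.435, 0.559, 0.434, 0.557]
force: [-2.1, -7.0, 1.7]
finger_gap: 0.381
```

```bash
python3 w.py
```

```text
theta 0.6249 R 0.1217 Fout -0.1 Fccw -7.3
t 11.25 tcp [0.6556 0.0531 0.0605] zang 1.322 F [-2.1 -7.   1.7] T [-1.06  0.32 -0.01] gap 0.381
delta tool mm [-39.2  40.8 -65.3]
```

Emit:
arm_command:
  series:
    - [[0,0,0.5,-0.004],[0,0,0.5,-0.004],[0,0,0.5,-0.004]]

```text
t: 11.55
tcp_pos: [0.656, 0.0546, 0.0605]
tool_rot: [-0.438, 0.557, 0.437, 0.554]
force: [-1.0, -6.0, 1.0]
finger_gap: 0.378
```

```bash
python3 w.py
```

```text
theta 0.6372 R 0.1217 Fout 0.6 Fccw -6.1
t 11.55 tcp [0.656  0.0546 0.0605] zang 1.334 F [-1. -6.  1.] T [-1.04  0.24 -0.01] gap 0.378
delta tool mm [-39.2  41.7 -66.3]
```

Emit:
arm_command:
  series:
    - [[0,0,0.5,-0.004],[0,0,0.5,-0.004],[0,0,0,0]]

```text
t: 11.85
tcp_pos: [0.6563, 0.0557, 0.0605]
tool_rot: [-0.44, 0.555, 0.439, 0.553]
force: [-1.7, -5.6, 1.5]
finger_gap: 0.379
```

Emit:
arm_command:
  series:
    - [[0,0,0.5,-0.004],[0,0,0.5,-0.004],[0,0,0,0]]

```text
t: 12.15
tcp_pos: [0.6566, 0.0567, 0.0605]
tool_rot: [-0.442, 0.553, 0.441, 0.551]
force: [-2.2, -4.9, 0.8]
finger_gap: 0.378
```

Emit:
arm_command:
  series:
    - [[0,0,0.5,-0.004],[0,0,0.5,-0.004],[0,0,0,0]]

```text
t: 12.45
tcp_pos: [0.6575, 0.0593, 0.0606]
tool_rot: [-0.444, 0.551, 0.443, 0.551]
force: [0.3, -1.8, 1.2]
finger_gap: 0.385
```

The force dropped from 6 N to about 1.8 N, so the pin has probably dropped. Checking.

```bash
python3 w.py
python3 - <<'E'
from h import *
b=shot('side','s6.png')
cv2.imwrite('pics/c6.png',cv2.resize(b[130:230,331:431,::-1],None,fx=5,fy=5,interpolation=cv2.INTER_CUBIC))
E
```

```text
theta 0.6781 R 0.122 Fout 0.7 Fccw -1.7
t 12.45 tcp [0.6575 0.0593 0.0606] zang 1.356 F [ 0.3 -1.8  1.2] T [-0.33  0.07  0.02] gap 0.385
delta tool mm [-39.5  43.5 -70.2]
```

View pics/c6.png

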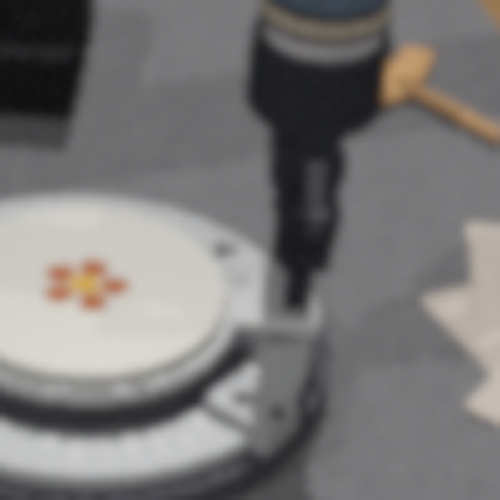

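The finger still hides the knob at crop (295,290). I'll let go, rise clear and look.

Emit:
arm_command:
  series:
    - [[0,0,-0.4,0],[0,0,0,0],[0,0,0,0]]
  jaw: 48

```text
t: 12.8
tcp_pos: [0.6571, 0.0598, 0.0603]
tool_rot: [-0.444, 0.551, 0.444, 0.551]
force: [-0.5, 0.4, -0.1]
finger_gap: 0.48
```

Emit:
arm_command:
  series:
    - [[-5,0,0,0],[-10,0,0,0],[-20,0,0,0],[-30,0,0,0],[-30,0,0,0],[-30,0,0,0],[0,40,0,0],[0,40,0,0],[0,40,0,0],[0,40,0,0]]

```text
t: 13.8
tcp_pos: [0.4996, 0.0937, 0.1864]
tool_rot: [-0.444, 0.55, 0.443, 0.551]
force: [0.1, -0.3, -0.0]
finger_gap: 0.477
```

```bash
python3 w.py
python3 - <<'E'
from h import *
b=shot('side','s7.png');a=shot('top','t7.png')
f=lambda i,x,y:cv2.resize(i[y-45:y+45,x-45:x+45,::-1],None,fx=4.4,fy=4.4,interpolation=cv2.INTER_CUBIC)
cv2.imwrite('pics/c7.png',np.hstack([f(b,375,180),f(a,300,165)]))
c=np.array([.5385,.0863]); 
for p in(0,.008): print(p,proj('side',[c[0]+.12*np.cos(-.234),c[1]+.12*np.sin(-.234),.094+p]))
v=b.max(2); n,l,st,ce=cv2.connectedComponentsWithStats((v<60).astype(np.uint8))
for i in range(1,n):
    if np.hypot(*(ce[i]-[391,185]))<25 and st[i,4]>8: print(ce[i],st[i])
E
```

```text
theta 3.8541 R 0.0396 Fout -0.1 Fccw 0.2
t 13.8 tcp [0.4996 0.0937 0.1864] zang 1.356 F [ 0.1 -0.3 -0. ] T [-0.01 -0.02 -0.06] gap 0.477
delta tool mm [  86.6 -117.9  -70.2]
0 [388.99904371 178.25786189]
0.008 [389.27388166 175.99875908]
[389.34210526 178.94736842] [386 176   7   7  38]
```

View pics/c7.png

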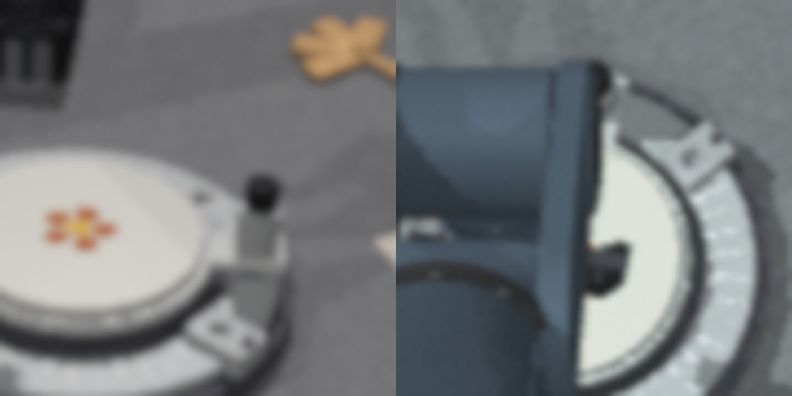

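Run:
```python
from h import *
s=cv2.imread('pics/side0.png');e=cv2.imread('pics/s7.png')
for a in(-.901,-.234):
  for p in(0,.008):print(a,p,proj('side',[.5385+.12*np.cos(a),.0863+.12*np.sin(a),.094+p]).round(2),'hous.top',proj('side',[.5385+.12*np.cos(a),.0863+.12*np.sin(a),.083]).round(2))
print('start',s[184:206,381].max(1));print('end',e[171:193,389].max(1))
f=lambda i,x,y:cv2.resize(i[y-20:y+20,x-20:x+20],None,fx=10,fy=10,interpolation=cv2.INTER_CUBIC)
cv2.imwrite('pics/c8.png',np.hstack([f(s,381,195),f(e,389,182)]))
```

```text
-0.901 0 [381.25 193.52] hous.top [380.91 196.66]
-0.901 0.008 [381.5  191.22] hous.top [380.91 196.66]
-0.234 0 [389.   178.26] hous.top [388.62 181.33]
-0.234 0.008 [389.27 176.  ] hous.top [388.62 181.33]
start [176 170 153 119  78  54  49  42  29  20  24  43  72  97 112 117 114 111
 109 108 108 108]
end [119 118 111  94  68  51  46  40  29  21  22  40  67  91 103 104 105 105
 104 104 103 105]
```

View pics/c8.png

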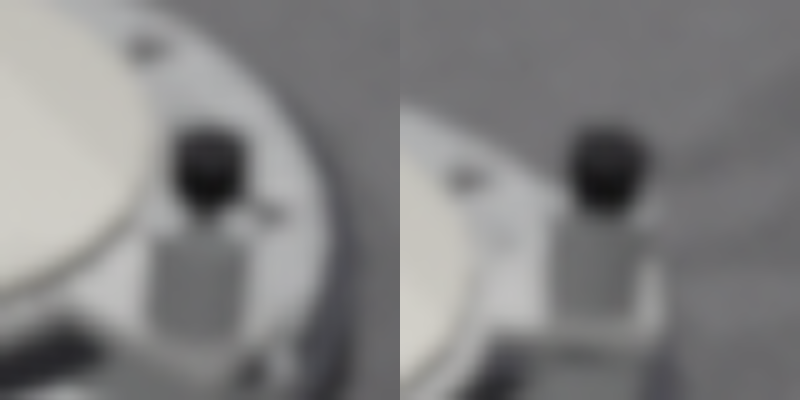

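The left half (start) shows a neck between knob and housing. The right half (now) shows the knob down on the housing. With the +0.6 px bias from the start view removed, the knob row is 178.35, against 178.26 predicted for home and 176.0 for not dropped.

Emit:
arm_command:
  series:
    - [[0,0,0,0],[0,0,0,0],[0,0,0,0]]

```text
t: 14.2
tcp_pos: [0.5027, 0.0931, 0.1858]
tool_rot: [-0.444, 0.55, 0.443, 0.551]
force: [-0.7, 0.0, 1.0]
finger_gap: 0.477
```

```bash
python3 -c "
from h import *
to(.6,0,.1); print(ticket.sign_off())"
```

```text
t 14.2 tcp [0.5027 0.0931 0.1858] zang 1.356 F [-0.7  0.   1. ] T [ 0.06  0.   -0.04] gap 0.477
delta tool mm [  86.  -114.7  -70.2]
the job is handed in; nothing more can be done
None
```

The pin is home in the first hole of the steel ring, and I handed the job in at 14.2 s, with the hand off the wheel and clear above it.

- **What I did:** I gripped the knob and raised the pin about 13.5 mm, clear of the parking block. I then turned the wheel about 0.53 rad counter-clockwise and set the pin on the ring just before the first hole. From there I let go of the knob, straddled the housing and pushed in small steps until the pin dropped. Side forces stayed at about 7 N or less.
- **Angle:** the pin dropped at about 0.67 rad, where I had measured the first hole (0.667 rad). The second hole is near 1.42 rad.
- **Drop:** the push force fell from about 6 N to 1.8 N at that point. In the last side view the knob sits down on the housing. Its picture row matches the fully-down position to about 0.1 px after correcting for a 0.6 px offset seen at the start.
- **Not checked:** the pixel check is only good to about 1 px, roughly 3.5 mm of pin height. I did not nudge the wheel afterwards to test that it is locked. The only disagreement was a measured pin circle radius of 121–122 mm instead of 120 mm, within the calibration error.

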